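Jack up the side of the analyser and hold it for a foot change

ROBOT

A 6-joint arm with a two-finger parallel gripper is mounted at the origin on a cart in front of the work surface, level with it; the furniture and walls round the work are solid. World frame = base frame: x ahead of the robot, y to its left, z up, the work surface at z = 0. Lengths are in mm, angles in rad, forces in N, time in s.
With the tool pointing down it reaches from about 350 to 975 mm from the base axis. Payload 7.1 kg.
Tool frame: the origin (TCP) lies midway between the tips of the shut fingers; the grasp point (between the pads) lies pinch_z behind it (pinch_z is the distance from the TCP to the grasp point, in mm); z points along the fingers, y is the line along which they close (so a half turn about z gives the same grasp; the last joint's range is limited). The gripper opens to 88 mm and grips with 3 to 60 N. Pads are 20 mm wide; open, the fingers measure 115 mm over their backs; the gripper's body (75 mm by 178 mm) begins 61 mm behind the grasp point.
Start: joints at [-1.318, 0.423, 1.63, -0, 1.089, -0.019], TCP at [167.81, -602.034, 222.675] pointing down, gripper open.
Joint ranges: [-3, 3], [-0.9, 2.11], [0.09, 2.58], [-1.31, 4.45], [0.11, 2.69], [-2.54, 2.54]. Speed limits (rad/s): [2.39, 2.39, 3.01, 3.14, 3.14, 3.14].

INTERFACE

Orientations are given as a rotation vector (axis times angle).
In Python, from workcell import get_obs, get_image, close_job, pinch_z gives the robot as it stands.
- The arm moves only by the tool jog_arm, never from a script. Its argument "commands" is a list of rows, each a list of 3 entries, a list of its own where there are three numbers: the gripper command: -1 is shut, 1 is fully open, values between are in proportion, then the shift along the tool's x, y, z as a fraction of full scale, then the turn, a rotation vector about the tool's x, y, z as a fraction of full scale. In form: [[gripper, [tx, ty, tz], [rx, ry, rz]], ...]. A call has 1 to 10 rows; each row shifts and turns the commanded pose from where the row before left it, along the tool's axes as they then stand; what a row does not reach is not made up. Full scale, the value 1, is 0.1 m for a shift and 45 degrees for a turn. A row lasts 1/10 s, in which the tool goes at most 50 mm and 8.59 degrees, less where a joint would pass 70% of its speed; a pose out of reach is approached as far as the arm can. A call with a number of a shift or a turn outside -1 to 1 is refused whole. A call with a gripper value outside its range is refused whole. The fingers move at their own pace and stop on an object; the grip force is fixed at half the most. Time passes only in rows, so rows that do not move let the fingers close. It gives the time, the measured TCP pose, the force, the opening and the grip force at its end, in the units of the state.
- get_obs(): the state, without advancing time (a new reading comes with each control period).
- get_image(name): name is "side" or "top" or "wrist"; returns a dict with "image" (480x640x3 uint8, blue, green, red), "z_map" (480x640 float32, mm along the optical axis (not along the pixel's ray), 0 where there is no reading), "intrinsics" (3x3 intrinsics, pixels), "eye" and "orientation" of the camera in the world; the wrist camera has in their place "mount" (4x4, takes a point from camera to tool coordinates, whose origin is the TCP and whose axes are the flange's). Camera axes: x right, y down, z forward; pixel columns grow to the right and rows downward; lengths in mm; the calibration is good to about 2 mm. A picture is of the moment at which its call begins: read the wrist's pose just before it.
- close_job(): hands the job in; it is judged then, once.
The state is a dict: "t": time; "qpos": joint angles; "qvel": joint speeds; "joint_torque": joint torques, N m; "ee_pos": TCP position; "orientation": TCP orientation; "ft_force": force on the tool from outside, world axes, zero at the start; "moment": the same for the moment, N m; "width": finger opening in mm; "grasp_force": force on a finger pad.
Only numpy, scipy, OpenCV 4.12 (cv2) and the standard library are available. Lean on these libraries where they do the work, as an engineer would, in place of code of your own. Each camera call takes 0.05 s, during which the arm holds its last target. There are 200 camera calls.

TASK

A colleague is about to change the two rubber feet under the right-hand side of the white bench analyser. The small red toe jack was left part-way up: press its green release plunger right down to the stop so that the saddle drops, then set the jack on the worktop with the saddle under the middle of the analyser's yellow lift pad. Pump the handle until both feet on that side are about a centimetre clear of the worktop, and finish with the fingers still holding the handle fully down on its stop, since the load settles back when the handle is let up; keep the gripper off the analyser itself and leave the other things where they lie.

Things in the scene. Friction and masses are not known exactly. Their poses are not given: they have to be found in the camera images.
- lift_pad (a point): middle of the underside of the yellow steel lift pad, a tab 44 x 38 mm and 6 mm thick that stands out level from the analyser's right-hand side, below a yellow arrow on the case; its underside is 33 mm above the worktop. The axes are the analyser's: z up, y from the pad towards the case (the case's side wall begins 19 mm beyond this point along +y, with its bottom 20 mm above the worktop), x along the side towards the analyser's back. The jack has to come in along +y
- analyser: white and grey bench analyser, 200 mm deep (x), 220 mm wide (y), 193 mm high, on four rubber feet 20 mm high at x = +-75, y = +-85 mm; about 3 kg, loose; origin on the worktop under its middle, front faces -x, lift pad on its -y side
- near_feet (a point): point half-way between the undersides of the two feet on the lift-pad side; its height is the feet's clearance (0 while they stand)
- jack: the red toe jack, loose, about 0.9 kg. Origin under its base plate; x points forward to the toe, z up. Steel base plate 8 mm thick, from x = -140 to +75 mm, 64 mm wide (46 mm wide behind x = -43). Red housing from x = -38 to +26 mm, 39 mm wide across y, top at z = 70 mm: grasp it across its width from above. Saddle in front, handle behind. Its mass is nearly all in the base and housing
- jack_body (a point): middle of the jack's housing, between its two side plates (39 mm apart outside), 50 mm above the underside of the base and straight above jack; same axes. A good grasp point from above with the fingers closing along y. The rack bar, 12 x 20 mm, stands up through the housing at x = +18 mm, its top 72 mm above the underside plus the saddle value
- saddle_top (a point): centre of the top of the black round saddle, 24 mm across, on the toe that runs out in front of the housing: x = +52 mm, 27 mm above the underside of the base when fully down. The toe ends at x = +64 mm
- saddle (a joint): lift of the saddle in m: 0 fully down, 0.040 fully up; left at 0.015 to 0.026. A holding pawl catches it every 8 mm on its way down; it drops by itself once the plunger is pressed, provided the handle is up. 0.006 brings the saddle from fully down up to the lift pad's underside
- plunger_top (a point): centre of the top of the green plunger head, 18 mm across, on top of the housing at x = -14 mm, 85 mm above the underside of the base when up
- plunger (a joint): plunger depth in m: 0 up, 0.008 at its stop; a spring brings it back up; about 4 N takes it down
- handle_grip (a point): centre of the black rubber grip of the pump handle, on its axis; the grip is a round bar 20 mm thick and 82 mm long with this point 41 mm from its end, pointing backwards (-x of the jack) and up when the handle is up. The hinge lies across the jack at x = -28 mm, z = 36 mm, 105 mm from this point; handle up, the bar rises 0.53 rad above level; on its stop, 0.03 rad
- handle (a joint): handle angle in rad: 0 up (sprung), 0.50 on its stop. A full stroke lifts the saddle about 12 mm; let up, the load settles back 5 mm onto the pawl (saddle 0.007, 0.015, 0.023); the next stroke bites only from fully up. From saddle down, stroke 2 held on the stop clears the feet by about 11 mm (7 mm if let up). Push on the grip 5 N unloaded, 9 to 15 N loaded
- micropipette: white and blue micropipette lying on the worktop, 239 mm long: a bystander
- scissors_1: scissors with blue handles lying flat, 199 mm long: a bystander
- petri_dish_0: closed petri dish, 59 mm across, 15 mm high: a bystander
- petri_dish_1: second closed petri dish, 59 mm across: a bystander
- new_foot_0: new black rubber foot waiting to be fitted, 31 mm across, 20 mm high: leave it
- new_foot_1: second new black rubber foot: leave it

How it is judged:
By the outcome, as a careful person would: the job done as asked, in the order asked, and still so for the second after the job is handed in, while the arm keeps its last pose, push and grip.
It also fails if it takes over 64 s, if anything falls off the work surface, if the arm or the gripper's body presses on something with over 40 N, if the wrist force passes 120 N, or if a joint passes its speed limit or range.

## Working session

There is one attempt and no reset: what is moved stays moved. The work goes in short steps, Python scripts to look and compute and a tool call to move; the robot and the scene stay as the last step left them, time stands still between calls to the robot, and variables do not carry over. Pictures are saved under pics/ and viewed, at most 10 in all, crops included, and the job is handed in when it is done.

Besides the shell and the picture viewer there is one more tool, called as name(argument=value, ...) on one line, values as JSON. jog_arm: Moves the arm, as the interface text tells. Its arguments: {"type":"object","properties":{"commands":{"type":"array","items":{"type":"array"}}},"required":["commands"]}

```bash
mkdir -p pics; ls
cat > h.py <<'E'
import numpy as np,cv2,sys
from scipy.spatial.transform import Rotation as R
from workcell import get_obs,get_image,close_job,pinch_z
def shot(name,tag):
    o=get_obs(); d=get_image(name)
    cv2.imwrite(f'pics/{tag}.png',d['image'])
    if name=='wrist':
        T=np.eye(4);T[:3,:3]=R.from_rotvec(o['orientation']).as_matrix();T[:3,3]=o['ee_pos'];M=T@np.array(d['mount'])
    else:
        M=np.eye(4);q=np.array(d['orientation']);M[:3,:3]=q if q.shape==(3,3) else R.from_rotvec(q).as_matrix();M[:3,3]=d['eye']
    np.savez(f'pics/{tag}.npz',z=d['z_map'],K=d['intrinsics'],M=M,im=d['image'])
def load(tag): return np.load(f'pics/{tag}.npz')
def px(tag,u,v,z=None,h=None):
    "world point of a pixel, by depth map (median 3x3) or on the plane z=h"
    d=load(tag);K=d['K'];M=d['M'];r=np.linalg.inv(K)@[u,v,1]
    if h is None:
        w=d['z'][v-1:v+2,u-1:u+2];w=w[w>0];p=r*np.median(w)
        return M[:3,:3]@p+M[:3,3]
    r=M[:3,:3]@r;return M[:3,3]+r*(h-M[2,3])/r[2]
def cloud(tag):
    d=load(tag);z=d['z'];v,u=np.mgrid[:480,:640]
    p=np.stack([u,v,np.ones_like(u)],-1)@np.linalg.inv(d['K']).T*z[...,None]
    p=p@d['M'][:3,:3].T+d['M'][:3,3];p[z==0]=np.nan;return p
E
python3 - <<'E'
from h import *
o=get_obs();print(o);print(pinch_z if not callable(pinch_z) else pinch_z())
d=get_image('top');print(np.shape(d['orientation']),d['orientation'],d['eye'])
shot('top','top0');shot('side','side0')
E
```

```text
pics
{'t': 0.0, 'qpos': array([-1.31803867e+00,  4.23850561e-01,  1.63068877e+00, -3.99059354e-05,
        1.08858885e+00, -1.90158441e-02]), 'qvel': array([-0.00069419,  0.00181052,  0.00061862,  0.00035464, -0.00103409,
       -0.00176505]), 'joint_torque': array([ 3.42784479e-03, -5.44618607e+01, -2.73661155e+01,  6.46747020e-02,
        2.28557893e-02, -1.50564260e-04]), 'ee_pos': array([ 167.64066049, -601.51998923,  221.89610953]), 'orientation': array([-3.11112131e+00, -4.25411009e-01,  3.36224098e-04]), 'ft_force': array([ 0.21790698, -0.82733359, -0.25621123]), 'moment': array([-0.02276419, -0.04545384, -0.03775994]), 'grasp_force': 0.0, 'width': 87.62150525557223}
18.700000000000003
(3,) [-2.16884261  2.10383504 -0.19044923] [ 370.05907221 -125.66974853 1228.152003  ]
```

View pics/top0.png

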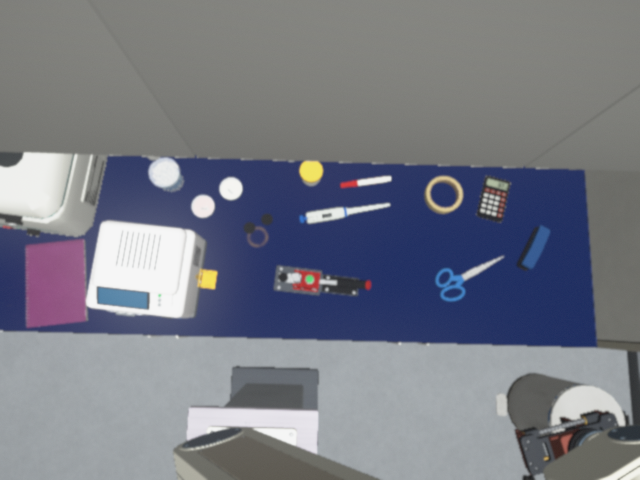

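View pics/side0.png

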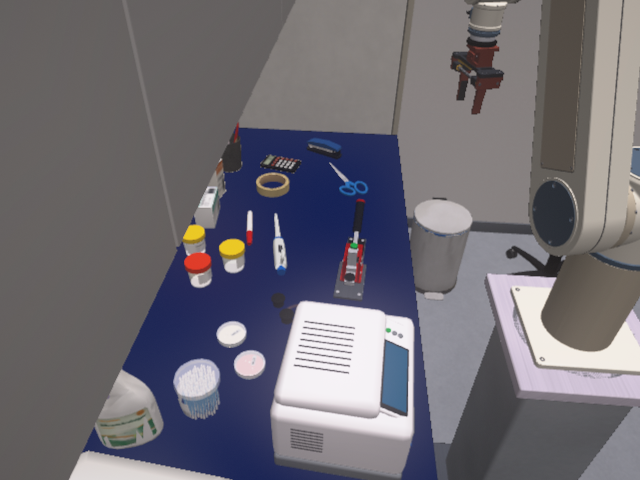

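The top view shows the analyser (148,268) with its pad at (208,279), the jack with toe at (278,277), plunger (310,280) and handle end (368,285). The jack already points roughly at the pad.

Run:
```python
from h import *
for n,u,v in [('saddle',288,277),('plunger',310,280),('hmid',340,285),('hend',367,285),('basefl',276,290),('basebl',276,266),('baserear',358,294),('pad',209,279),('padcornerT',216,271),('padcornerB',215,288),('foot',266,219),('foot2',250,229),('case',130,250)]:
    print(n,px('top0',u,v).round(0))
c=cloud('top0');im=load('top0')['im'].astype(int);b,g,r=[im[...,i] for i in range(3)]
roi=np.zeros(b.shape,bool);roi[262:298,195:225]=1
m=roi&(r>180)&(g>110)&(b<90);P=c[m];print('pad',np.nanmedian(P,0),m.sum(),cv2.minAreaRect(P[:,:2].astype(np.float32)))
roi[:]=0;roi[255:305,265:380]=1
m=roi&(g>120)&(r<90)&(b<120);print('green',np.nanmean(c[m],0),m.sum())
m=roi&(c[...,2]>3);P=c[m];print(m.sum(),cv2.minAreaRect(P[:,:2].astype(np.float32)))
roi[:]=0;roi[210:325,80:212]=1
m=roi&(c[...,2]>170);P=c[m];print('case',cv2.minAreaRect(P[:,:2].astype(np.float32)),np.nanmedian(P[:,2]))
im=load('top0')['im'];a=cv2.resize(im[245:315,190:390],None,fx=4,fy=4,interpolation=cv2.INTER_CUBIC);cv2.imwrite('pics/c0.png',a)
```

```text
saddle [473. -77.  46.]
plunger [ 464. -132.   84.]
hmid [ 455. -204.   80.]
hend [ 454. -265.  117.]
basefl [443. -46.   4.]
basebl [505. -43.  -0.]
baserear [ 439. -256.    2.]
pad [463. 119.  38.]
padcornerT [487. 110.   2.]
padcornerB [443. 111.  -2.]
foot [624. -14.  20.]
foot2 [597.  27.  18.]
case [509. 264. 191.]
pad [464.04528579 137.19764791  51.63343049] 3 ((464.7079772949219, 137.0199737548828), (0.0995292067527771, 3.15229868888855), 70.82884979248047)
green [nan nan nan] 0
2121 ((473.658447265625, -162.25148010253906), (126.03011322021484, 292.8371887207031), 1.765028953552246)
case ((477.0455017089844, 245.89895629882812), (193.43966674804688, 186.75550842285156), 84.94921112060547) 190.69450797859577<stdin>:8: RuntimeWarning: Mean of empty slice
```

View pics/c0.png

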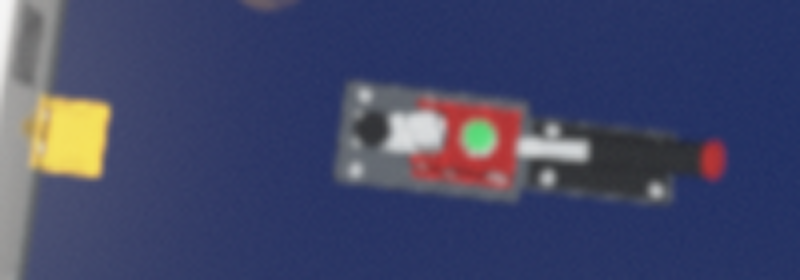

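The enlarged crop gives: saddle (373,129), plunger (478,137), base front corners (348,80) and (336,185), base rear corners (678,125) and (668,200), and pad outer corners (110,102) and (102,178). The grip's end is at (713,160).

Run:
```python
from h import *
f=lambda u,v,h:px('top0',190+(u+.5)/4-.5,245+(v+.5)/4-.5,h=h)[:2]
for n,u,v,h in [('fl',348,80,8),('fr',336,185,8),('rl',678,125,8),('rr',668,200,8),('plunger',478,137,85),('saddle',373,129,47),('padA',110,102,39),('padB',102,178,39),('padC',37,95,39),('padD',30,168,39),('grip end',713,160,113)]: print(n,f(u,v,h).round(1))
fl,fr,rl,rr=[f(*a,8) for a in [(348,80),(336,185),(678,125),(668,200)]]
d=(fl+fr)/2-(rl+rr)/2;print('jack yaw',np.degrees(np.arctan2(d[1],d[0])),'len',np.linalg.norm(d))
A,B,C,D=[f(*a,39) for a in [(110,102),(102,178),(37,95),(30,168)]]
e=A-B;print('x yaw',np.degrees(np.arctan2(e[1],e[0])),np.linalg.norm(e))
c=cloud('top0');m=np.zeros((480,640),bool);m[210:325,80:215]=1;m&=c[...,2]>185
q,s,a=cv2.minAreaRect(c[m][:,:2].astype(np.float32));print(q,s,a)
o=get_obs();print(R.from_rotvec(o['orientation']).as_matrix().round(3))
```

```text
fl [507.5 -45.4]
fr [440.1 -40.5]
rl [ 485.  -257.9]
rr [ 437.  -252.1]
plunger [ 466.9 -129.7]
saddle [473.1 -64.7]
padA [485.6 100.4]
padB [438.3 102.4]
padC [488.6 146.1]
padD [443.1 147.3]
grip end [ 455.2 -267.2]
jack yaw 86.54483906492962 len 212.45932761645656
x yaw -2.395518728993414 47.3841291906205
(490.62286376953125, 246.59036254882812) (186.28817749023438, 155.5244903564453) 84.63109588623047
[[ 0.963  0.268 -0.   ]
 [ 0.268 -0.963  0.001]
 [ 0.    -0.001 -1.   ]]
```

jog_arm(commands=[[-1,[0.3,-0.27,0],[0,0,0]],[-1,[0.3,-0.27,0],[0,0,0]],[-1,[0.3,-0.27,0],[0,0,0]],[-1,[0.3,-0.27,0],[0,0,0]],[-1,[0.3,-0.27,0],[0,0,0]],[-1,[0.3,-0.27,0],[0,0,0]],[-1,[0.3,-0.27,0],[0,0,0]],[-1,[0.3,-0.27,0],[0,0,0]],[-1,[0.3,-0.27,0],[0,0,0]],[-1,[0.3,-0.27,0],[0,0,0]]])

```text
t: 1.15
ee_pos: [384.9, -259.9, 222.7]
orientation: [3.113, 0.425, 0.0]
ft_force: [0.2, -0.2, 0.1]
width: 11.4
grasp_force: 0.0
```

jog_arm(commands=[[-1,[0.2,-0.2,0],[0,0,-0.17]],[-1,[0,0,0],[0,0,-0.17]],[-1,[0,0,0],[0,0,-0.17]],[-1,[0,0,0],[0,0,-0.17]],[-1,[0,0,0],[0,0,-0.17]],[-1,[0,0,0],[0,0,-0.17]],[-1,[0,0,0],[0,0,-0.17]],[-1,[0,0,0],[0,0,-0.17]],[-1,[0,0,0],[0,0,-0.17]],[-1,[0,0,0],[0,0,0]]])

```text
t: 2.15
ee_pos: [398.1, -236.7, 222.5]
orientation: [-2.325, -2.112, 0.0]
ft_force: [-0.0, -0.9, 0.1]
width: 0.5
grasp_force: 0.0
```

Run:
```python
from h import *
shot('wrist','w1');o=get_obs();print(o['ee_pos'],o['width'],R.from_rotvec(o['orientation']).as_matrix().round(3).tolist(),o['qpos'])
```

```text
[ 398.09544485 -236.69077397  222.55582323] 0.4063220604333903 [[0.1, 0.995, -0.0], [0.995, -0.1, 0.0], [0.0, -0.0, -1.0]] [-5.62113830e-01  1.83834550e-01  1.97594663e+00  1.57197959e-05
  9.82096397e-01 -4.61946207e-01]
```

View pics/w1.png

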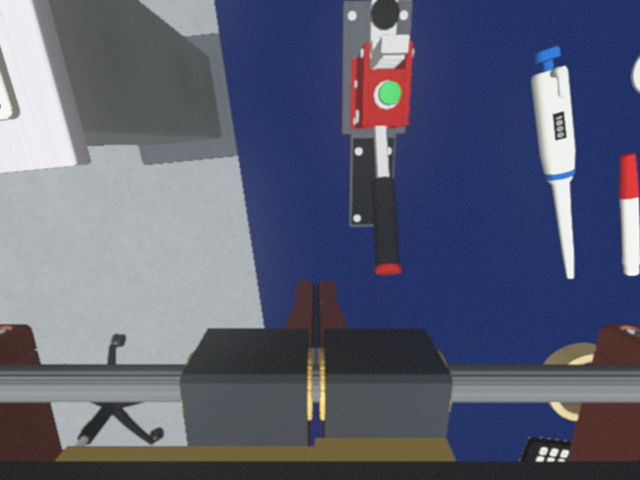

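The wrist view shows the plunger at (389,93), the saddle at (385,13), the base's wide-part edges at u 344 and 411, its rear end at v 227, and the grip's red end at (388,269).

Run:
```python
from h import *
for n,u,v,h in [('plunger',389,93,85),('saddle',385,13,46),('wideL',344,133,8),('wideLf',344,5,8),('wideR',405,132,8),('rearL',350,226,8),('rearR',393,225,8),('gripend',388,269,113)]:
    print(n,px('w1',u,v,h=h).round(1),px('w1',u,v).round(1))
c=cloud('w1');im=load('w1')['im'].astype(int);b,g,r=[im[...,i] for i in range(3)]
m=np.zeros(b.shape,bool);m[60:130,360:420]=1;m&=(g>r+60)&(g>b+40);print('green',m.sum(),np.nanmedian(c[m],0),[np.mean(x) for x in np.nonzero(m)])
m=np.zeros(b.shape,bool);m[0:32,365:405]=1;m&=(r<60)&(g<60)&(b<60);print('saddle',m.sum(),np.nanmedian(c[m],0))
```

```text
plunger [ 465.6 -129.2   85. ] [ 465.5 -129.3   85.4]
saddle [472.5 -62.8  46. ] [471.5 -64.2  50.9]
wideL [ 434.3 -154.6    8. ] [ 434.3 -154.6    7.3]
wideLf [442.6 -41.8   8. ] [442.6 -41.8   7.8]
wideR [ 495.9 -159.6    8. ] [ 497.7 -159.5    0.6]
rearL [ 433.6 -251.8    8. ] [ 434.  -252.8    3.8]
rearR [ 480.4 -255.2    8. ] [ 462.2 -232.2   98.8]
gripend [ 453.9 -265.1  113. ] [ 452.8 -262.7  119.1]
green 388 [ 465.65312652 -129.05229225   85.21751331] [np.float64(92.65463917525773), np.float64(389.4020618556701)]
saddle 135 [472.28585189 -62.16618296  50.65099857]
```

jog_arm(commands=[[-1,[0.38,0.19,0.1],[0,0,0]],[-1,[0.38,0.19,0.2],[0,0,0]],[-1,[0.38,0.18,0.3],[0,0,0]],[-1,[0,0,0.4],[0,0,0]],[-1,[0,0,0.25],[0,0,0]],[-1,[0,0,0],[0,0,0]]])

```text
t: 2.8
ee_pos: [462.1, -128.8, 95.8]
orientation: [-2.325, -2.104, 0.005]
ft_force: [-1.0, 0.8, 1.2]
width: 0.3
grasp_force: 0.0
```

jog_arm(commands=[[-1,[0,0,0.08],[0,0,0]],[-1,[0,0,0.06],[0,0,0]],[-1,[0,0,0.05],[0,0,0]],[-1,[0,0,0.02],[0,0,0]],[-1,[0,0,0],[0,0,0]]])

```text
t: 3.3
ee_pos: [465.4, -130.4, 79.2]
orientation: [2.327, 2.108, 0.003]
ft_force: [-0.3, 1.1, 5.6]
width: 0.1
grasp_force: 2.2
```

jog_arm(commands=[[-1,[0,0,0.02],[0,0,0]],[-1,[0,0,0.02],[0,0,0]],[-1,[0,0,0],[0,0,0]]])

```text
t: 3.6
ee_pos: [465.7, -130.7, 76.5]
orientation: [2.326, 2.107, 0.003]
ft_force: [-5.8, 2.6, 27.4]
width: 0.4
grasp_force: 13.7
```

jog_arm(commands=[[-1,[0,0,0],[0,0,0]],[-1,[0,0,0],[0,0,0]],[-1,[0,0,0],[0,0,0]],[-1,[0,0,-0.15],[0,0,0]],[-1,[0,0,-0.4],[0,0,0]],[-1,[0,0,-0.4],[0,0,0]],[-1,[-0.3,0,-0.4],[0,0,0]],[-1,[-0.3,0,0],[0,0,0]],[0.5,[0,0,0],[0,0,0]]])

```text
t: 4.5
ee_pos: [459.6, -192.7, 211.3]
orientation: [2.326, 2.103, 0.003]
ft_force: [0.4, 0.7, 0.2]
width: 5.0
grasp_force: 0.0
```

Run:
```python
from h import *
shot('wrist','w2');o=get_obs();print(o['ee_pos'],R.from_rotvec(o['orientation']).as_matrix().round(3).tolist())
```

```text
[ 458.74177223 -191.09546052  210.01492505] [[0.101, 0.995, 0.003], [0.995, -0.101, -0.001], [-0.001, 0.003, -1.0]]
```

View pics/w2.png

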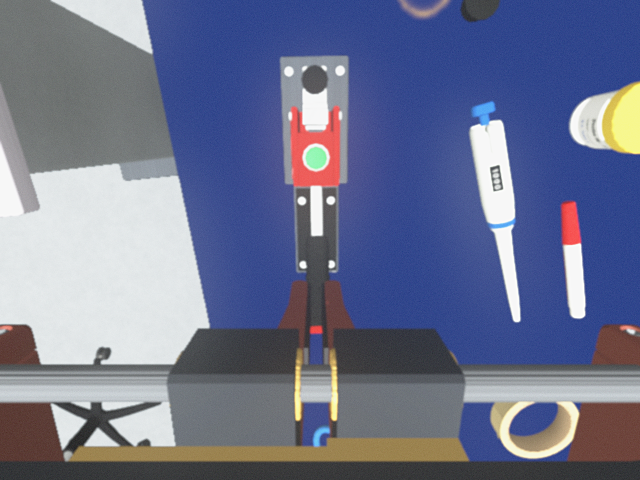

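The saddle (315,78) looks lowered. The plunger is at (316,157), and the base corners are (281,57), (348,57), (348,183) and (284,184).

Run:
```python
from h import *
print('saddle',px('w2',315,80),px('w2',315,78,h=27)[:2]);print('pl',px('w2',316,157),px('w2',316,157,h=85)[:2])
a,b,c,d=[px('w2',*p,h=8)[:2] for p in [(281,57),(348,57),(348,183),(284,184)]];print(a,b,c,d)
for e in ((a-d),(b-c)):print(np.degrees(np.arctan2(e[1],e[0])))
print('front',(a+b)/2)
o=get_obs();T=R.from_rotvec(o['orientation']).as_matrix();print(np.degrees(np.arctan2(T[1,0],T[0,0])))
```

```text
saddle [472.54364036 -64.03095651  27.49554108] [472.71949836 -62.32353316]
pl [ 466.54164589 -128.21133671   85.49491173] [ 466.54312041 -128.23316858]
[443.46334781 -38.47459959] [505.47370631 -44.65838283] [ 496.75606762 -160.65244689] [ 431.516248   -155.02861448]
84.14746860806801
85.70196412241215
front [474.46852706 -41.56649121]
84.22052554184198
```

jog_arm(commands=[[1,[0.4,0,0],[0,0,0]],[1,[0.37,0.02,0],[0,0,0]],[1,[0,0,0.4],[0,0,0]],[1,[0,0,0.4],[0,0,0]],[1,[0,0,0.4],[0,0,0]],[1,[0,0,0.4],[0,0,0]],[1,[0,0,0.18],[0,0,0]],[1,[0,0,0],[0,0,0]],[1,[0,0,0],[0,0,0]]])

```text
t: 5.45
ee_pos: [467.6, -112.6, 30.6]
orientation: [-2.326, -2.11, 0.001]
ft_force: [-0.2, -0.3, 0.9]
width: 80.9
grasp_force: 0.0
```

jog_arm(commands=[[-1,[0,0,0],[0,0,0]],[-1,[0,0,0],[0,0,0]],[-1,[0,0,0],[0,0,0]],[-1,[0,0,0],[0,0,0]],[-1,[0,0,0],[0,0,0]],[-1,[0,0,0],[0,0,0]],[-1,[0,0,0],[0,0,0]],[-1,[0,0,0],[0,0,0]]])

```text
t: 6.25
ee_pos: [468.2, -113.2, 30.8]
orientation: [2.327, 2.11, 0.0]
ft_force: [0.7, -0.5, 2.6]
width: 39.0
grasp_force: 29.9
```

jog_arm(commands=[[-1,[0,0,-0.06],[0,0,0]],[-1,[0,0,-0.08],[0,0,0]],[-1,[0.2,0,0],[0,0,0]],[-1,[0.25,0,0],[0,0,0]],[-1,[0.25,0,0],[0,0,0]],[-1,[0.1,0,0],[0,0,0]],[-1,[0,0,0],[0,0,0]],[-1,[0,0,0],[0,0,0]]])

```text
t: 7.05
ee_pos: [475.5, -33.7, 44.6]
orientation: [-2.326, -2.111, 0.001]
ft_force: [-0.2, -0.7, -10.3]
width: 39.0
grasp_force: 29.9
```

Run:
```python
from h import *
shot('wrist','w3');o=get_obs();print(o['ee_pos'],o['ft_force'],o['width'],R.from_rotvec(o['orientation']).as_matrix().round(3).tolist())
```

```text
[475.54233049 -34.00786822  44.6363129 ] [ 0.27349746  0.09595493 -8.97934742] 38.96440905587905 [[0.097, 0.995, -0.0], [0.995, -0.097, -0.0], [-0.0, -0.0, -1.0]]
```

View pics/w3.png

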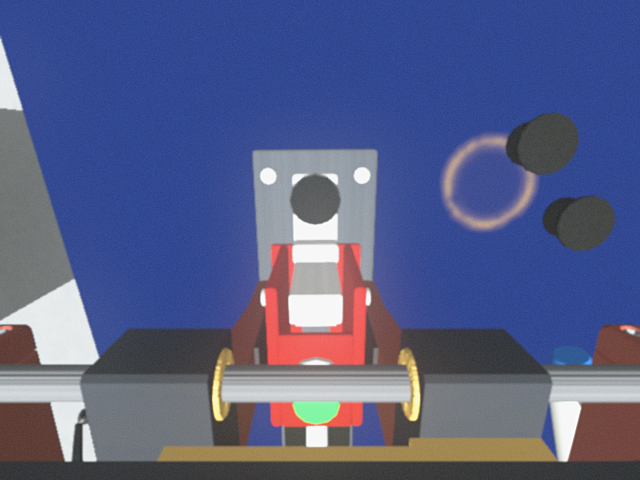

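The jack is held square in the gripper, saddle at (316,199) and base front edge at v=150. The pad is not in view yet, so I move a bit further forward.

jog_arm(commands=[[-1,[0.2,0,0],[0,0,0]],[-1,[0.2,0,0],[0,0,0]],[-1,[0.05,0,0],[0,0,0]],[-1,[0,0,0],[0,0,0]],[-1,[0,0,0],[0,0,0]]])

```text
t: 7.6
ee_pos: [479.9, 10.5, 44.6]
orientation: [-2.327, -2.11, 0.001]
ft_force: [0.5, -0.8, -9.9]
width: 38.9
grasp_force: 29.9
```

Run:
```python
from h import *
shot('wrist','w4');o=get_obs();print(o['ee_pos'],o['ft_force'],R.from_rotvec(o['orientation']).as_matrix().round(3).tolist())
```

```text
[479.95093263  10.42672873  44.59261435] [ 0.27530993 -0.43830118 -9.69096433] [[0.098, 0.995, -0.0], [0.995, -0.098, -0.0], [-0.0, -0.0, -1.0]]
```

View pics/w4.png

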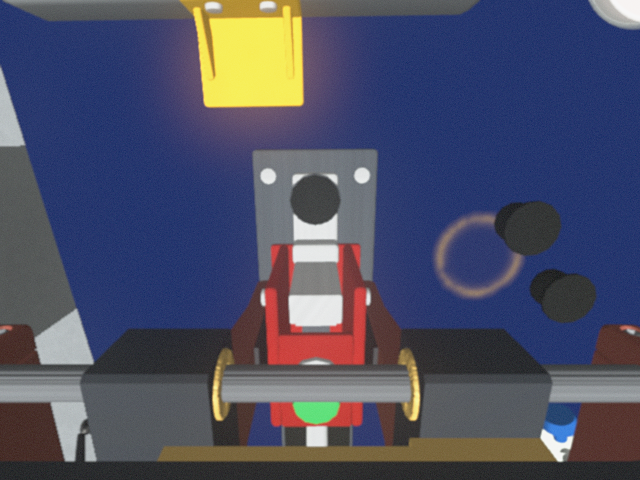

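The pad's outer corners are at (206,107) and (302,105), and the case's lower edge runs from about (60,19) to (460,13). The saddle is at (316,199).

Run:
```python
from h import *
A,B=[px('w4',*p,h=39) for p in [(206,107),(302,105)]];print(A,B,np.linalg.norm(A-B))
print(px('w4',250,90),px('w4',255,60))
P,Q=[px('w4',*p,h=20)[:2] for p in [(60,19),(460,13)]];e=Q-P
E,F=[px('w4',*p) for p in [(70,10),(450,5)]];print(E,F)
ya=np.degrees(np.arctan2(e[1],e[0]));y2=np.degrees(np.arctan2(*(B-A)[[1,0]]));print('xyaw',ya,y2)
S=px('w4',316,199);S2=px('w4',316,199,h=S[2]);print('saddle',S)
for a in (ya,y2,(ya+y2)/2):
    n=np.array([-np.sin(np.radians(a)),np.cos(np.radians(a))]);c=((A+B)/2)[:2]+19*n
    print('pad',c,'yaw',a+90)
    o=get_obs();T=R.from_rotvec(o['orientation']).as_matrix();print('d tool',T[:2,:2].T@(c-S[:2]),'tool yaw',np.degrees(np.arctan2(T[1,0],T[0,0])))
c=cloud('w4');m=np.zeros((480,640),bool);m[0:25,60:460]=1
p=c[m];p=p[(p[:,2]>25)&(p[:,2]<150)];print(len(p),p[::400].round(0)[:12].tolist())
```

```text
[439.81456997 106.49233808  39.        ] [482.25750222 103.17256492  39.        ] 42.57256618850077
[460.24713685 111.50428078  38.89872069] [464.17952791 123.01994359  39.10654128]
[390.89479991 148.90920887  39.27726148] [547.91999785 136.1395654   36.89903738]
xyaw -4.828016232305568 -4.472417487073238
saddle [484.39701156  61.33508413  41.22675012]
pad [462.63517288 123.76503615] yaw 85.17198376769443
d tool [ 60.00149633 -27.76503117] tool yaw 84.38572004307237
pad [462.51764023 123.77459629] yaw 85.52758251292676
d tool [ 59.99951228 -27.88293529] tool yaw 84.38572004307237
pad [462.57641397 123.7699074 ] yaw 85.34978314031059
d tool [ 60.00059577 -27.82398477] tool yaw 84.38572004307237
7804 [[392.0, 150.0, 46.0], [392.0, 150.0, 46.0], [392.0, 150.0, 45.0], [392.0, 150.0, 45.0], [393.0, 149.0, 44.0], [394.0, 149.0, 43.0], [395.0, 149.0, 43.0], [395.0, 149.0, 42.0], [395.0, 149.0, 40.0], [395.0, 148.0, 41.0], [395.0, 149.0, 39.0], [395.0, 149.0, 38.0]]
```

jog_arm(commands=[[-1,[0,-0.14,0],[0,0,-0.022]],[-1,[0,-0.13,0.05],[0,0,0]],[-1,[0,0,0.08],[0,0,0]],[-1,[0,0,0],[0,0,0]],[-1,[0.15,0,0],[0,0,0]],[-1,[0.15,0,0],[0,0,0]],[-1,[0,0,0],[0,0,0]],[-1,[0,0,0],[0,0,0]]])

```text
t: 8.45
ee_pos: [455.5, 43.6, 31.3]
orientation: [-2.307, -2.132, 0.0]
ft_force: [0.2, -0.1, -10.8]
width: 38.9
grasp_force: 30.0
```

Run:
```python
from h import *
shot('wrist','w5');o=get_obs();T=R.from_rotvec(o['orientation']).as_matrix();print(o['ee_pos'],o['ft_force'],np.degrees(np.arctan2(T[1,0],T[0,0])))
c=cloud('w5');im=load('w5')['im'].astype(int);b,g,r=[im[...,i] for i in range(3)]
m=(r>150)&(g>110)&(b<90)&(abs(c[...,2]-39)<3);m[200:]=0;p=c[m];L=(p-T.T@np.zeros(3)-o['ee_pos'])@T
print('pad tool-frame x range',np.percentile(L[:,0],[1,99]),'y',np.percentile(L[:,1],[2,98]))
m=(r<60)&(g<60)&(b<70);m[:150]=0;m[240:]=0;m[:,:285]=0;m[:,345:]=0
L=(c[m]-o['ee_pos'])@T;print('saddle',m.sum(),np.nanmedian(L,0))
```

```text
[455.40770537  43.32942492  31.33331909] [  0.37377675  -0.19590845 -10.2119424 ] 85.43811022468306
pad tool-frame x range [62.6192641 96.0885444] y [-20.05625507  21.69166488]
saddle 0 [nan nan nan]
  return np.nanmean(a, axis, out=out, keepdims=keepdims)
```

View pics/w5.png

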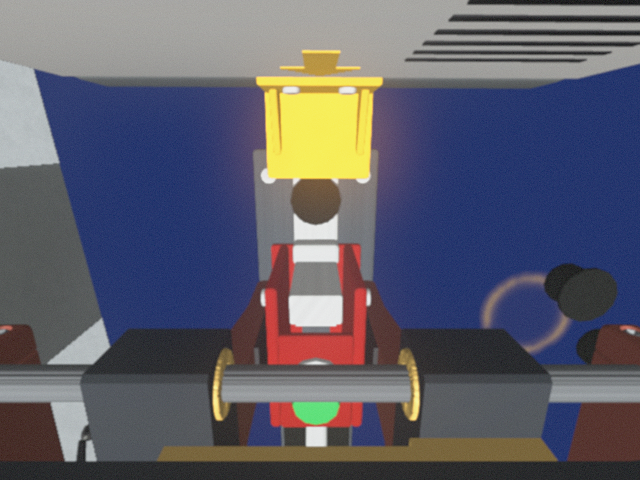

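The pad's near edge spans u 267–371, and the saddle is at (316,200) on its centre line. About 30 mm forward and 1 mm right remain.

jog_arm(commands=[[-1,[0.1,0.012,0],[0,0,0]],[-1,[0.1,0,0],[0,0,0]],[-1,[0.1,0,0],[0,0,0]],[-1,[0,0,0],[0,0,0]],[-1,[0,0,0.01],[0,0,0]],[-1,[0,0,0],[0,0,0]],[-1,[0,0,0],[0,0,0]]])

```text
t: 9.2
ee_pos: [459.4, 73.3, 30.7]
orientation: [2.309, 2.131, 0.0]
ft_force: [0.5, 1.8, -8.3]
width: 39.0
grasp_force: 30.0
```

jog_arm(commands=[[-1,[0,0,0.006],[0,0,0]],[-1,[0,0,0],[0,0,0]],[-1,[0,0,0],[0,0,0]]])

```text
t: 9.5
ee_pos: [459.6, 73.3, 30.4]
orientation: [2.308, 2.13, 0.001]
ft_force: [-0.5, 2.1, 1.1]
width: 38.8
grasp_force: 30.0
```

jog_arm(commands=[[0.6,[0,0,0],[0,0,0]],[0.6,[0,0,0],[0,0,0]],[0.6,[0,0,0],[0,0,0]],[0.6,[0,0,-0.2],[0,0,0]],[0.6,[0,0,-0.4],[0,0,0]],[0.6,[0,0,-0.4],[0,0,0]],[-1,[-0.4,0,-0.3],[0,0,0]],[-1,[-0.4,0,0],[0,0,0]],[-1,[0,0,0],[0,0,0]],[-1,[0,0,0],[0,0,0]]])

```text
t: 10.5
ee_pos: [452.7, -7.0, 160.2]
orientation: [2.311, 2.128, 0.001]
ft_force: [-0.4, -0.3, -0.3]
width: 41.6
grasp_force: 0.0
```

Run:
```python
from h import *
shot('wrist','w6');o=get_obs();T=R.from_rotvec(o['orientation']).as_matrix();print(o['ee_pos'],o['ft_force'],o['width'],np.degrees(np.arctan2(T[1,0],T[0,0])))
```

```text
[452.66312497  -6.31145894 159.89327577] [-0.347723   -0.06399958 -0.33325588] 38.03961944528309 85.35005385278927
```

View pics/w6.png

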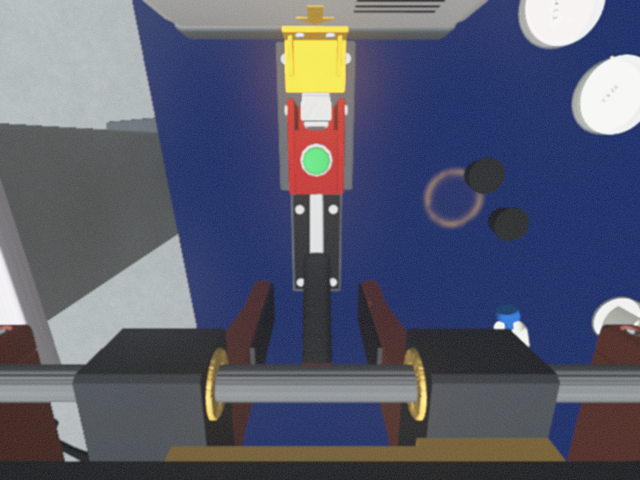

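The jack stands under the pad with the plunger at (316,160) and the pad's front corners at (286,92) and (345,92). The handle runs along u≈316, between the fingers.

Run:
```python
from h import *
T=R.from_rotvec(get_obs()['orientation']).as_matrix();e=np.array([452.7,-6.6,160])
p=px('w6',316,160,h=85);A,B=[px('w6',*q,h=39) for q in [(286,92),(345,92)]]
f=lambda w:((w-e)@T).round(1)
print('pl',p,f(p),'pad',A,B,'saddle-pad tool x',f(p)[0]+66-f((A+B)/2)[0]-19,'y',f(p)[1]-f((A+B)/2)[1])
d=T[:2,0];g=p[:2]-d*105;print('grip up',g,'tool',f(np.r_[g,89]),'grip 41 end handle px',f(px('w6',317,300,h=100)))
```

```text
pl [457.71448955  58.19966553  85.        ] [65.  -0.2 75. ] pad [439.51163703 106.64692208  39.        ] [483.05353208 103.05404624  39.        ] saddle-pad tool x 0.29999999999999716 y 0.2
grip up [449.2023697  -46.45473307] tool [-40.   -0.2  71. ] grip 41 end handle px [-27.7   0.3  60. ]
```

jog_arm(commands=[[-1,[-0.2,0,0],[0,0,0]],[-1,[-0.2,0,0],[0,0,0]],[-1,[-0.01,0,0],[0,0,0]],[-1,[0,0,0],[0,0,0]],[-1,[0,0,0],[0,0,0]],[-1,[0,0,0.25],[0,0,0]],[-1,[0,0,0.25],[0,0,0]],[-1,[0,0,0.08],[0,0,0]],[-1,[0,0,0],[0,0,0]]])

```text
t: 11.45
ee_pos: [449.1, -46.5, 101.3]
orientation: [-2.307, -2.13, 0.002]
ft_force: [-0.1, 1.1, 1.5]
width: 0.4
grasp_force: 0.7
```

jog_arm(commands=[[-1,[-0.02,0,0.06],[0,0,0]],[-1,[-0.02,0,0.06],[0,0,0]],[-1,[-0.02,0,0.06],[0,0,0]],[-1,[-0.02,0,0.06],[0,0,0]],[-1,[-0.02,0,0.06],[0,0,0]],[-1,[-0.02,0,0.06],[0,0,0]],[-1,[-0.01,0,0.06],[0,0,0]],[-1,[0,0,0.06],[0,0,0]],[-1,[0,0,0],[0,0,0]]])

```text
t: 12.35
ee_pos: [449.6, -61.4, 54.4]
orientation: [2.307, 2.129, 0.001]
ft_force: [-1.8, -5.8, 11.8]
width: 0.4
grasp_force: 5.7
```

jog_arm(commands=[[-1,[0,0,0.03],[0,0,0]],[-1,[0,0,0.03],[0,0,0]],[-1,[0,0,0.01],[0,0,0]],[-1,[0,0,0],[0,0,0]]])

```text
t: 12.75
ee_pos: [449.9, -61.5, 48.6]
orientation: [2.306, 2.129, 0.002]
ft_force: [-4.7, -6.9, 24.9]
width: 0.3
grasp_force: 12.1
```

jog_arm(commands=[[-1,[0,0,-0.1],[0,0,0]],[-1,[0.03,0,-0.1],[0,0,0]],[-1,[0.03,0,-0.1],[0,0,0]],[-1,[0.03,0,-0.1],[0,0,0]],[-1,[0.03,0,-0.1],[0,0,0]],[-1,[0.02,0,-0.1],[0,0,0]],[-1,[0,0,-0.05],[0,0,0]],[-1,[0,0,0],[0,0,0]],[-1,[0,0,0],[0,0,0]],[-1,[0,0,0],[0,0,0]]])

```text
t: 13.75
ee_pos: [449.2, -46.3, 111.6]
orientation: [-2.308, -2.13, 0.001]
ft_force: [-0.2, -0.6, 0.3]
width: 0.6
grasp_force: 0.0
```

Run:
```python
from h import *
shot('wrist','w7');o=get_obs();T=R.from_rotvec(o['orientation']).as_matrix();e=o['ee_pos'];print(e,o['ft_force'])
c=cloud('w7');im=load('w7')['im'].astype(int);b,g,r=[im[...,i] for i in range(3)]
m=(g>r+60)&(g>b+40)&(c[...,2]>75)&(c[...,2]<95);print('plunger',m.sum(),np.nanmedian(c[m],0),((np.nanmedian(c[m],0)-e)@T))
m=(r>150)&(g>110)&(b<90)&(c[...,2]>34)&(c[...,2]<48);m[250:]=0;p=c[m];print('pad z',np.percentile(p[:,2],[5,50,95]),'near edge',np.percentile(((p-e)@T),[1,50,99],axis=0).round(1).tolist())
cv2.imwrite('pics/c7.png',im[:,:].astype(np.uint8))
```

```text
[449.21943438 -46.34300915 111.5889934 ] [ 0.02154595  0.9772258  -0.32960824]
plunger 1004 [457.57104074  57.61235507  85.14752447] [1.04290299e+02 2.57129809e-02 2.64414661e+01]Traceback (most recent call last):
  File "<stdin>", line 5, in <module>
    return _quantile_unchecked(
        a, q, axis, out, overwrite_input, method, keepdims, weights)
    return _ureduce(a,
                    func=_quantile_ureduce_func,
    ...<5 lines>...
                    overwrite_input=overwrite_input,
                    method=method)
    r = func(a, **kwargs)
    result = _quantile(arr,
                       quantiles=q,
    ...<2 lines>...
                       out=out,
                       weights=wgt)
    slices_having_nans = np.isnan(arr[-1, ...])
                                  ~~~^^^^^^^^^
IndexError: index -1 is out of bounds for axis 0 with size 0
```

The jack hasn't moved: the plunger reads (457.6, 57.6) against (457.7, 58.2) before the stroke. Now the second stroke, held on the stop.

jog_arm(commands=[[-1,[0,0,0.1],[0,0,0]],[-1,[-0.02,0,0.06],[0,0,0]],[-1,[-0.02,0,0.06],[0,0,0]],[-1,[-0.02,0,0.06],[0,0,0]],[-1,[-0.02,0,0.06],[0,0,0]],[-1,[-0.02,0,0.06],[0,0,0]],[-1,[-0.02,0,0.06],[0,0,0]],[-1,[-0.02,0,0.06],[0,0,0]],[-1,[0,0,0.06],[0,0,0]],[-1,[0,0,0],[0,0,0]]])

```text
t: 14.8
ee_pos: [448.8, -61.0, 53.7]
orientation: [2.308, 2.13, -0.0]
ft_force: [-1.4, -4.0, 11.0]
width: 0.5
grasp_force: 5.4
```

jog_arm(commands=[[-1,[0,0,0.03],[0,0,0]],[-1,[0,0,0.03],[0,0,0]],[-1,[0,0,0.01],[0,0,0]],[-1,[0,0,0],[0,0,0]],[-1,[0,0,0],[0,0,0]]])

```text
t: 15.3
ee_pos: [449.1, -61.2, 48.4]
orientation: [2.307, 2.13, 0.0]
ft_force: [-7.0, -5.7, 31.1]
width: 0.5
grasp_force: 15.5
```

Run:
```python
from h import *
shot('top','top1');shot('wrist','w8')
a,b=cloud('top0'),cloud('top1')
for u,v in [(195,240),(190,255),(185,305),(180,265),(110,240),(105,290)]:
    print((u,v),np.nanmedian(a[v-2:v+3,u-2:u+3,:],(0,1)).round(1),np.nanmedian(b[v-2:v+3,u-2:u+3,:],(0,1)).round(1))
print(get_obs()['ft_force'])
c=cloud('w8');im=load('w8')['im'].astype(int);B,g,r=[im[...,i] for i in range(3)]
m=(r>150)&(g>110)&(B<90);m[200:]=0;print('pad',m.sum(),np.nanmedian(c[m],0))
m=(g>r+60)&(g>B+40)&(c[...,2]>75)&(c[...,2]<95);print('plunger',np.nanmedian(c[m],0))
A=np.vstack([load('top1')['im'][200:320,80:400],])
cv2.imwrite('pics/c8.png',np.hstack([cv2.resize(load('w8')['im'],(400,300)),cv2.resize(A,(400,300))]))
```

```text
(195, 240) [542.5 133.8 153.2] [546.4 140.7 123.8]
(190, 255) [505.8 139.7 161.2] [508.3 144.8 143. ]
(185, 305) [394.5 145.9 151.8] [395.2 153.2 121.8]
(180, 265) [480.4 155.  182.5] [480.9 156.9 176.8]
(110, 240) [529.7 309.8 191.8] [529.4 309.1 193.9]
(105, 290) [421.  313.8 182.6] [420.8 312.7 184.7]
[-6.45598375 -6.16987974 31.33604072]
pad 250 [469.51027551  59.49221017  70.26971308]
plunger [457.01182759  53.79422351  85.11440946]
```

View pics/c8.png

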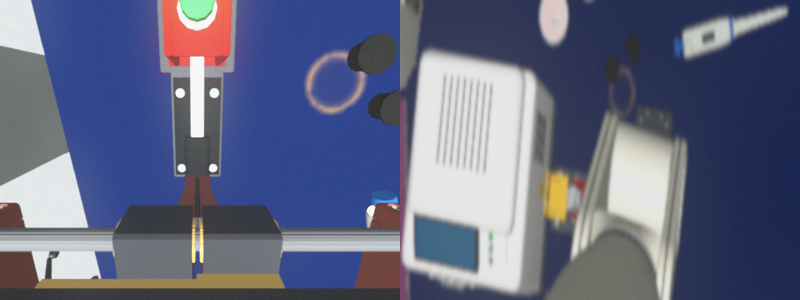

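Run:
```python
from h import *
for t in ('top0','top1'):
    c=cloud(t)[232:282,108:162].reshape(-1,3);c=c[np.isfinite(c[:,2])]
    c=c[abs(c[:,2]-np.median(c[:,2]))<8]
    k=np.linalg.lstsq(np.c_[c[:,:2],np.ones(len(c))],c[:,2],rcond=None)[0];print(t,k,len(c))
# near_feet: 170 mm between foot rows
```

```text
top0 [ 2.04252707e-03 -2.37449348e-03  1.91477062e+02] 2694
top1 [-3.48649054e-03 -6.77980883e-02  2.16968788e+02] 2670
```

```bash
python3 -c "
from h import *
print(get_obs()['ft_force'],close_job())"
```

```text
the job is handed in; nothing more can be done
[-6.45598375 -6.16987974 31.33604072] None
```

The job is handed in: the saddle was dropped, the jack set under the middle of the lift pad, and two strokes pumped. The analyser's measured tilt puts both right-hand feet about 11 mm clear, and the fingers are still holding the handle on its stop.

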